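# Ready the picture scanner: reset with the stylus, then hold the sprung lid at the set arm

### The arm

A 6-joint arm with a two-finger parallel gripper is mounted at the origin on the work surface. World frame = base frame: x ahead of the robot, y to its left, z up, the work surface at z = 0. Lengths are in mm, angles in rad, forces in N, time in s.
With the tool pointing down it reaches from about 300 to 850 mm from the base axis. Payload 4.2 kg.
Tool frame: the origin (TCP) lies midway between the tips of the shut fingers; the grasp point (between the pads) lies 19 mm behind it (r.pinch_z is the distance from the TCP to the grasp point, in mm); x points along the fingers, y is the direction in which the jaws open and shut, and the axes are right-handed (so a half turn about x gives the same grasp; the last joint's range is limited). The gripper opens to 91 mm and grips with 3 to 60 N. Pads are 32 mm wide; open, the fingers measure 118 mm over their backs; the gripper's body (76 mm by 178 mm) begins 60 mm behind the grasp point.
Start: joints at [-1.246, 0.32, 1.565, -0, 1.257, -0.02], TCP at [194.359, -541.173, 213.976] pointing down, gripper open.
Joint ranges: [-3.11, 3.11], [-0.84, 2.01], [0.21, 2.61], [-1.34, 4.49], [0.05, 2.63], [-2.56, 2.56]. Speed limits (rad/s): [2.57, 2.57, 3.14, 3.14, 3.14, 3.14].

### API

Orientations are given as a unit quaternion [x, y, z, w].
In Python, from rig import r gives the robot as it stands.
- The arm moves only by the shell command python3 -m jog 'ROWS' [FORCE]. ROWS is JSON, a list of rows, each a list of 7 numbers: the shift along the tool's x, y, z in cm, then the turn, a rotation vector about the tool's x, y, z in rad, then the opening in per cent of the stroke, from 0 (shut) to 100 (fully open). A call has 1 to 10 rows; each row is the pose to reach, as a shift and turn from the pose commanded when the call began, along the tool's axes at that moment; what a row does not reach only later rows make up. A row lasts 1/10 s, in which the tool goes at most 50 mm and 8.59 degrees, less where a joint would pass 70% of its speed; a pose out of reach is approached as far as the arm can. A call with a gripper value outside its range is refused whole. The fingers move at their own pace and stop on an object; FORCE is the grip in N (left out, the last holds). Time passes only in rows, so rows that repeat a pose let the fingers close. It gives the time, the measured TCP pose, the force and the opening at its end, in the units of the state.
- r.sense(): the state, without advancing time (a new reading comes with each control period).
- r.snapshot(name): name is "scene" or "side" or "wrist"; returns a dict with "image" (480x640x3 uint8, red, green, blue), "depth" (480x640 float32, mm along the optical axis (not along the pixel's ray), 0 where there is no reading), "fx", "fy", "cx", "cy" (pixels), "distortion" ([k1, k2, p1, p2, k3] as OpenCV has them; the pictures are not rectified), "cam_to_world" (4x4, takes a point from camera to world coordinates). Camera axes: x right, y up, looking along -z (the intrinsics and any distortion apply to the point x, -y, -z); pixel columns grow to the right and rows downward; lengths in mm; the calibration is good to about 2 mm. A picture is of the moment at which its call begins.
- r.sign_off(): hands the job in, once; it reports no verdict.
Trained networks look in a picture, given as the dict that the camera call returned (one of the last four; its "shot" number tells which), for a name from the list of things; names that differ only in an ending like _2 or _b are one class to them, and where a whole thing is asked for, a point or a joint stands for the part that bears it (a point fixed in the world has none). Each returns a list of dicts, best first, with "conf" (0 to 1); they miss things now and then, are a little off and sometimes report something else, mostly with a low value. They report only what shows in the picture. A call takes as long as a camera call. They do not tell look-alikes from the thing itself.
- r.spot_in(target, picture): "centre" ([x, y, z] in mm, in the coordinates of the camera as it stood for that picture, good to about 4 mm: the middle of the surface that is visible of it).
The state is a dict: "clock": time; "joints": joint angles; "joint_velocities": joint speeds; "joint_torque": joint torques, N m; "tcp_pos": TCP position; "orientation": TCP orientation; "contact_force": force on the tool from outside, world axes, zero at the start; "ft_torque": the same for the moment, N m; "gripper_width": finger opening in mm.
Only numpy, scipy, OpenCV 4.12 (cv2) and the standard library are available. Lean on these libraries where they do the work, as an engineer would, in place of code of your own. Each camera call takes 0.05 s, during which the arm holds its last target. There are 200 camera calls.

### The job

Ready the picture scanner: take the stylus out of its wooden holder, press the recessed button of the control pad fully down with its tip, and stand the stylus back in its holder. Then take the steel rod of the sprung scanner lid in the gripper, lift the lid until it is in line with the set arm at the scanner's side, and finish while still holding it there, steadily, because it springs shut when let go. Do not shift the set arm or the other things on the table.

Things in the scene. Friction and masses are not known exactly. Their poses are not given: they have to be found in the camera images.
- stylus: round aluminium stylus, 150 mm long, barrel 14 mm across, with a slimmer tip 7 mm across and 18 mm long at the bottom (widening to the barrel by 26 mm); 0.04 kg. Stands tip down in the holder, leaning a little at most. Origin at the tip's end, z along the stylus towards its blunt upper end
- stylus_tip (a point): the end of the stylus' tip
- holder: fixed wooden block, 70 x 70 mm and 60 high, with one upright hole for the stylus in the middle of its top; origin in the middle of its underside. Holder and pad stand one to the left and one to the right of the scanner, either way round
- holder_hole0 (a point): centre of the hole's mouth, on the block's top. Round hole 18 mm across, 50 deep, slightly chamfered; the stylus stands with its tip on the hole's floor, 50 mm below this point; z up
- pad: fixed grey control pad, 70 (x) x 80 (y) mm and 40 high, with a dark display strip and one round well, 10 mm to the -x side of its middle; origin in the middle of its underside
- button_top (a point): centre of the top of the steel button, 14 mm across, at the bottom of a round well 20 mm across; the button's top lies 7 mm below the pad's top when not pressed. Moves with the button
- button (a joint): how far the button is pressed down, 0 to 0.004 m; its spring takes about 3 N to start and 5 N fully down, and it comes back up when released
- scanner: fixed grey picture scanner, body 190 (x) x 220 (y) mm, about 55 high, turned a little at random; origin in the middle of its underside, x away from the robot, the lid's rod towards the robot (-x), the set arm on its +y side
- lid_hinge (a point): middle of the lid's hinge axis, which runs along the scanner's y, 95 mm behind its origin and 58 mm above the table
- lid_rod (a point): middle of the straight part of the lid's pull: a round steel rod 12 mm thick and 100 mm long, parallel to the hinge, carried by two side bars 32 mm in front of the lid's front edge (20 mm and more clear between rod and lid, nothing under the rod down to the table). When the lid is shut the rod is 64 mm above the table; 222 mm in front of the hinge axis and 6 mm above it in the lid's frame. Site axes turn with the lid
- lid (a joint): lid angle: 0 shut, growing as the rod side rises, stop at 1.2 rad. Lid plate 190 x 200 x 12 mm, about 0.35 kg; spring and weight together pull it shut with about 4 to 6 N at the rod, growing with the angle. The rod can turn between the fingers, so the hand may stay upright while lifting
- set_arm (a joint): angle of the set arm, measured as the lid's angle about the same hinge axis: the lid is in line with the arm when lid equals set_arm. Between 0.3 and 0.65 rad; a stiff hinge holds it where it was set
- set_arm_tip (a point): centre of the 18 mm ball at the end of the set arm, a thin steel bar 131 mm to the +y side of the scanner's middle, beside a fixed curved guide. The ball is as far from the hinge axis as the lid's rod, so lid and arm are in line when the rod is at the ball's height. Site axes turn with the arm
- paint_a: white paint bottle with a black cap, 56 mm across, 130 tall, standing; not part of the job. Origin in the middle of its underside
- paint_b: yellow paint bottle with a black cap, 56 mm across, 130 tall, standing; not part of the job. Origin in the middle of its underside
- tape: roll of tape lying flat, 90 mm across, 25 high; not part of the job. Origin in the middle of its underside
- eraser: white eraser, 30 x 55 x 14 mm; not part of the job. Origin in the middle of its underside
- gluestick: white glue stick standing up, 28 mm across, 85 tall; not part of the job. Origin in the middle of its underside
- palettes: stack of four white palette dishes, 140 mm across, 27 high; not part of the job. Origin in the middle of its underside
- sketchbook: closed blue sketchbook, 210 x 150 x 16 mm; not part of the job. Origin in the middle of its underside
Not all that is in view belongs to the job. There is more than one size of the pad; the one meant has the size given above.

How it is judged (in metres and radians):
On the way, in this order (a step that is already met when the one before it is completed fails the run):
1. the button is pressed fully down with the stylus while the lid is shut (value of joint button above 0.003 m and contact force between stylus and button above 1 N and value of joint lid below 0.1 rad), for 0.1 s.
2. the stylus stands in its holder again, let go, the lid still shut (horizontal distance between stylus_tip and holder_hole0 below 0.01 m and z of stylus_tip in the frame of holder_hole0 below -0.035 m and angle between stylus's own z axis and vertical below 0.25 rad and contact force between stylus and the fingers below 0.05 N and value of joint lid below 0.1 rad), for 0.2 s.
3. the gripper has lifted the lid in line with the set arm (angle between the x axis of lid_rod and the x axis of set_arm_tip, either way round below 0.08 rad and value of joint lid above 0.2 rad and contact force between lid and the fingers above 1.5 N), for 0.3 s.
At the end, for the whole second after the job is handed in: The fingers hold the lid (more than 1.5 N) still and within 0.08 rad (4.6 degrees) of the set arm's angle; the stylus stands free in its holder, tip at least 35 mm down the hole; the button is up again (all of step 3 and velocity of joint lid between -0.05 and 0.05 rad/s and horizontal distance between stylus_tip and holder_hole0 below 0.01 m and z of stylus_tip in the frame of holder_hole0 below -0.035 m and angle between stylus's own z axis and vertical below 0.25 rad and contact force between stylus and the fingers below 0.05 N and value of joint button below 0.001 m); the arm keeps its last pose, push and grip.
It fails at once if the set arm is shifted (its ball by more than 12 mm) (distance of set_arm_tip from where it was at the start of the episode above 0.012 m).
It fails at once if another thing on the table is shifted by more than 40 mm (distance of any of paint_a, paint_b, tape, eraser, gluestick, palettes, sketchbook from where it was at the start of the episode above 0.04 m).
It also fails if it takes over 72 s, if anything falls off the work surface, if the arm or the gripper's body presses on something with over 40 N, if the wrist force passes 120 N, or if a joint passes its speed limit or range.

## Working session

There is one attempt and no reset: what is moved stays moved. The work goes in short steps, Python scripts to look and compute and a shell command to move; the robot and the scene stay as the last step left them, time stands still between calls to the robot, and variables do not carry over. Pictures are saved under pics/ and viewed, on a budget of 10 in all, crops included, one or two more only if the job needs it, and the job is handed in when it is done.

```bash
mkdir -p pics; ls; cat > h.py <<'E'
from rig import r
import numpy as np, cv2
from scipy.spatial.transform import Rotation as R
def w(p,s):
    return (np.array(s["cam_to_world"])@np.r_[p,1])[:3]
def pix(s,u,v,d=None,rad=1):
    "world point of pixel via depth"
    K=np.array([[s["fx"],0,s["cx"]],[0,s["fy"],s["cy"]],[0,0,1.]])
    if d is None:
        a=s["depth"][v-rad:v+rad+1,u-rad:u+rad+1]; d=np.median(a[a>0])
    x,y=cv2.undistortPoints(np.array([[[u,v]]],float),K,np.array(s["distortion"]))[0,0]
    return w(np.array([x*d,-y*d,-d]),s)
def cloud(s):
    K=np.array([[s["fx"],0,s["cx"]],[0,s["fy"],s["cy"]],[0,0,1.]])
    v,u=np.mgrid[:480,:640]
    n=cv2.undistortPoints(np.stack([u,v],-1).reshape(-1,1,2).astype(float),K,np.array(s["distortion"])).reshape(480,640,2)
    d=s["depth"]
    P=np.stack([n[...,0]*d,-n[...,1]*d,-d,np.ones_like(d)],-1)@np.array(s["cam_to_world"]).T
    P=P[...,:3]; P[d<=0]=np.nan
    return P
def save(s,n,crop=None,k=1):
    im=s["image"][...,::-1]
    if crop: x0,y0,x1,y1=crop; im=im[y0:y1,x0:x1]
    cv2.imwrite(f"pics/{n}.png",cv2.resize(im,None,fx=k,fy=k,interpolation=cv2.INTER_CUBIC))
def rel(p):
    "world point -> tool axes cm from current TCP"
    s=r.sense(); return R.from_quat(s["orientation"]).inv().apply(np.array(p)-s["tcp_pos"])/10
def st():
    s=r.sense(); print({k:np.round(s[k],3).tolist() for k in("clock","joints","tcp_pos","orientation","contact_force","gripper_width")})
    print(R.from_quat(s["orientation"]).as_matrix().round(3).tolist())
E
python3 - <<'E'
from h import *
st()
ims=[]
for n in("scene","side"):
    s=r.snapshot(n); ims.append(s["image"])
    np.savez(f"{n}0.npz",P=cloud(s),im=s["image"])
    print(n,np.round(s["cam_to_world"],2).tolist())
    for t in("stylus","holder","pad","button_top","scanner","lid_rod","set_arm_tip","paint_a","tape","eraser","gluestick","palettes","sketchbook","lid_hinge"):
        print(t,[(round(d["conf"],2),w(d["centre"],s).round().tolist()) for d in r.spot_in(t,s)[:3]])
for n,i in zip(("scene","side"),ims): cv2.imwrite(f"pics/{n}.png",i[...,::-1])
E
```

```text
pics
{'clock': 0.0, 'joints': [-1.246, 0.32, 1.566, 0.0, 1.257, -0.02], 'tcp_pos': [194.216, -540.684, 213.133], 'orientation': [-0.697, -0.122, 0.697, -0.121], 'contact_force': [-0.688, -0.438, -0.017], 'gripper_width': 91.321}
[[-0.001, 0.338, -0.941], [0.002, -0.941, -0.338], [-1.0, -0.002, -0.0]]
scene [[-0.84, -0.35, 0.42, 1215.28], [0.54, -0.53, 0.65, 1063.36], [-0.0, 0.77, 0.64, 1168.55], [0.0, 0.0, 0.0, 1.0]]
stylus [(0.47, [501.0, 333.0, 117.0])]
holder [(0.67, [510.0, 348.0, 56.0])]
pad [(0.92, [292.0, -180.0, 56.0]), (0.87, [594.0, -282.0, 29.0]), (0.82, [490.0, -289.0, 43.0])]
button_top [(0.49, [363.0, -274.0, 51.0])]
scanner [(0.55, [649.0, 28.0, 71.0])]
lid_rod [(0.87, [632.0, 1.0, 76.0])]
set_arm_tip [(0.71, [614.0, 122.0, 96.0])]
paint_a [(0.66, [702.0, 428.0, 81.0]), (0.58, [711.0, -322.0, 70.0]), (0.42, [538.0, -536.0, 15.0])]
tape [(0.88, [398.0, 182.0, 23.0])]
eraser []
gluestick [(0.69, [368.0, -275.0, 49.0])]
palettes []
sketchbook [(0.8, [538.0, -541.0, 14.0])]
lid_hinge [(0.66, [648.0, 30.0, 71.0])]
side [[-0.96, 0.19, -0.2, 213.14], [-0.27, -0.64, 0.72, 1046.29], [0.01, 0.75, 0.67, 1056.07], [0.0, 0.0, 0.0, 1.0]]
stylus [(0.79, [493.0, 337.0, 118.0]), (0.49, [696.0, -325.0, 64.0]), (0.2, [495.0, 507.0, 25.0])]
holder [(0.65, [489.0, 350.0, 64.0])]
pad [(0.65, [472.0, -282.0, 41.0]), (0.62, [589.0, -277.0, 28.0]), (0.61, [625.0, 46.0, 73.0])]
button_top [(0.24, [493.0, 332.0, 114.0]), (0.24, [395.0, 188.0, 23.0])]
scanner [(0.92, [621.0, 50.0, 71.0]), (0.54, [485.0, 344.0, 60.0]), (0.46, [605.0, 122.0, 98.0])]
lid_rod [(0.75, [627.0, 2.0, 70.0])]
set_arm_tip [(0.79, [603.0, 125.0, 96.0])]
paint_a [(0.75, [695.0, -321.0, 68.0]), (0.66, [683.0, 430.0, 79.0])]
tape [(0.79, [390.0, 191.0, 22.0])]
eraser [(0.72, [425.0, -156.0, 16.0])]
gluestick [(0.84, [361.0, -270.0, 54.0])]
palettes [(0.71, [495.0, 508.0, 29.0])]
sketchbook [(0.89, [521.0, -532.0, 15.0])]
lid_hinge [(0.62, [621.0, 47.0, 74.0])]
```

View pics/scene.png

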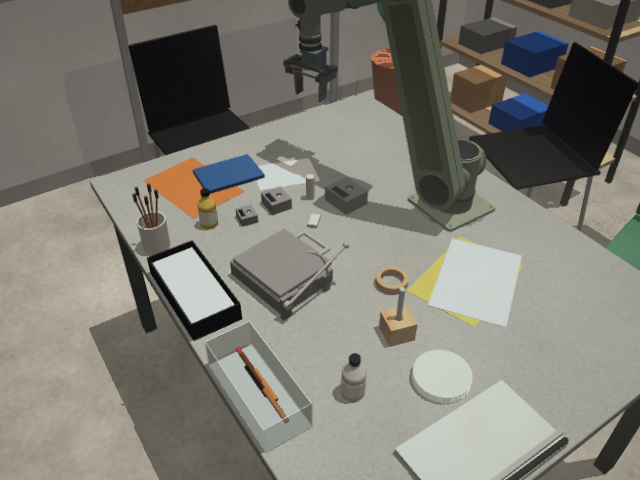

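View pics/side.png

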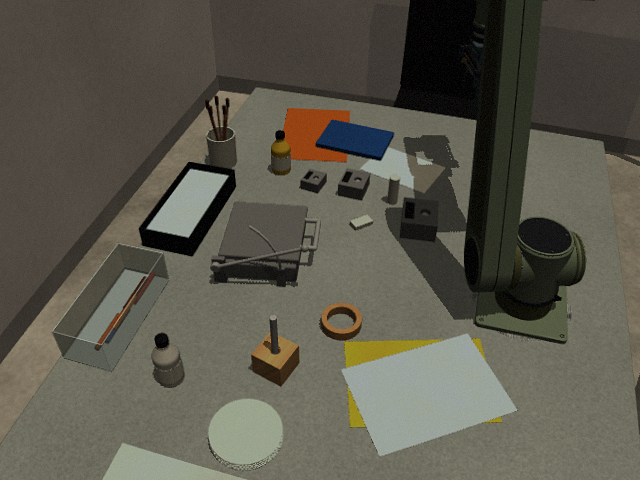

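The pad candidates in the scene picture are the large one at px (348,193), the middle one at (276,200) and the small one at (247,214). The holder with the stylus is at (398,320), the scanner at (285,268) and the set-arm ball at (346,244). Next I'll measure the tops.

```bash
python3 - <<'E'
from h import *
for n in("scene","side"):
    P=np.load(n+"0.npz")["P"]
    print(n)
    Q=P.reshape(-1,3); Q=Q[~np.isnan(Q[:,0])]
    for nm,c,zr in(("big",(292,-180),(20,90)),("mid",(480,-285),(20,90)),("small",(590,-280),(15,90)),("holder",(500,345),(40,70)),("sty",(497,335),(75,130)),("lid",(640,20),(62,85)),("table",(450,0),(-30,30))):
        rad={"lid":150}.get(nm,70)
        S=Q[(np.hypot(*(Q[:,:2]-c).T)<rad)&(Q[:,2]>zr[0])&(Q[:,2]<zr[1])]
        if len(S)<5: print(nm,len(S)); continue
        h=np.histogram(S[:,2],np.arange(zr[0],zr[1]+2,2)); zt=h[1][h[0].argmax()]+1
        T=S[abs(S[:,2]-zt)<5].astype(np.float32) if nm!="sty" else S.astype(np.float32)
        print(nm,len(T),"z",zt,"med",np.median(T,0).round(1),"rect",[np.round(a,1) for a in cv2.minAreaRect(T[:,:2].copy())])
E
```

```text
scene
big 468 z 55 med [ 285.7 -190.    54.8] rect [array([ 279.6, -197.3]), array([ 97.6, 107.5]), np.float64(7.9)]
mid 316 z 41 med [ 479.3 -304.9   41.6] rect [array([ 476.8, -305.4]), array([92.9, 73.5]), np.float64(85.9)]
small 203 z 32 med [ 592.4 -294.6   32.3] rect [array([ 591.9, -296.5]), array([69. , 54.2]), np.float64(80.2)]
holder 528 z 61 med [498.9 333.4  60.7] rect [array([494.7, 328.5]), array([76.2, 70.4]), np.float64(72.4)]
sty 84 z 114 med [498.1 332.8 106. ] rect [array([496.2, 332.1]), array([14.6, 13.7]), np.float64(45.9)]
lid 3439 z 71 med [638.4   3.   71.3] rect [array([616.4,  10.9]), array([240.5, 240.3]), np.float64(10.5)]
table 725 z 1 med [440.3  14.1   1.5] rect [array([438. ,   0.9]), array([139.1, 112.6]), np.float64(86.9)]
side
big 800 z 53 med [ 280.8 -186.2   53.3] rect [array([ 277.2, -195.9]), array([ 90.6, 109.4]), np.float64(5.9)]
mid 419 z 41 med [ 476.4 -300.    41. ] rect [array([ 476.5, -306. ]), array([87.6, 71.8]), np.float64(87.0)]
small 251 z 30 med [ 590.1 -294.1   31. ] rect [array([ 590.2, -296.9]), array([70.4, 57.4]), np.float64(78.2)]
holder 905 z 59 med [489.  337.1  60. ] rect [array([494. , 330.3]), array([74. , 73.9]), np.float64(74.9)]
sty 127 z 80 med [491.7 335.1 103.9] rect [array([492.5, 334.5]), array([14.1, 11.1]), np.float64(18.2)]
lid 4197 z 71 med [632.3   1.8  71.2] rect [array([616.2,   9.4]), array([240.1, 242.5]), np.float64(10.8)]
table 1737 z 1 med [449.5   2.5   1.3] rect [array([4.504e+02, 3.000e-01]), array([137.6, 138.5]), np.float64(52.2)]
```

The middle pad (px 276,200) measures about 73 x 90 mm and 41 high, so it is the one meant. The big one is about 55 high and the small one about 31. I'll move over it with the jaws turned along world x.

```bash
python3 -m jog '[[-6,0,0,0,0,0,100],[-6,-15.2,-27.3,-1.226,0,0,100],[-6,-15.2,-27.3,-1.226,0,0,100],[-6,-15.2,-27.3,-1.226,0,0,100],[-6,-15.2,-27.3,-1.226,0,0,100],[-6,-15.2,-27.3,-1.226,0,0,100],[-6,-15.2,-27.3,-1.226,0,0,100],[-6,-15.2,-27.3,-1.226,0,0,100],[-6,-15.2,-27.3,-1.226,0,0,100],[-6,-15.2,-27.3,-1.226,0,0,100]]'
python3 - <<'E'
from h import *
st()
s=r.snapshot("wrist"); save(s,"w1"); np.savez("w1.npz",P=cloud(s),im=s["image"]); print(np.round(s["cam_to_world"],3).tolist())
for t in("pad","button_top"): print(t,[(round(d["conf"],2),w(d["centre"],s).round().tolist()) for d in r.spot_in(t,s)[:3]])
for n in("scene","side"):
    P=np.load(n+"0.npz")["P"]; Q=P.reshape(-1,3); Q=Q[~np.isnan(Q[:,0])]
    S=Q[(abs(Q[:,0]-600)<130)&(abs(Q[:,1]-130)<60)&(Q[:,2]>130)&(Q[:,2]<260)]; i=S[:,0].argsort()[:30]
    print(n,len(S),S[i].round().tolist())
E
```

```text
clock: 2.5
tcp_pos: [400.3, -305.2, 274.0]
orientation: [0.499, 0.501, -0.499, 0.501]
contact_force: [-0.3, -0.7, -0.1]
gripper_width: 91.3
{'clock': 2.5, 'joints': [-0.674, 0.172, 1.614, -0.0, 1.355, -0.677], 'tcp_pos': [400.32, -305.212, 274.019], 'orientation': [0.499, 0.501, -0.499, 0.501], 'contact_force': [-0.319, -0.693, -0.064], 'gripper_width': 91.3}
[[-0.0, 1.0, 0.003], [-0.0, 0.003, -1.0], [-1.0, -0.0, 0.0]]
[[1.0, -0.002, -0.0, 399.933], [0.002, 0.97, 0.244, -236.377], [-0.0, -0.244, 0.97, 445.4], [0.0, 0.0, 0.0, 1.0]]
pad [(0.86, [279.0, -197.0, 53.0]), (0.85, [469.0, -307.0, 42.0]), (0.74, [584.0, -293.0, 29.0])]
button_top [(0.5, [267.0, -200.0, 42.0]), (0.37, [586.0, -297.0, 19.0])]
scene 101 [[490.0, 107.0, 139.0], [490.0, 103.0, 140.0], [491.0, 104.0, 144.0], [495.0, 99.0, 146.0], [495.0, 105.0, 147.0], [496.0, 110.0, 141.0], [496.0, 111.0, 145.0], [496.0, 112.0, 139.0], [497.0, 98.0, 147.0], [497.0, 94.0, 140.0], [497.0, 103.0, 147.0], [498.0, 109.0, 145.0], [499.0, 110.0, 149.0], [499.0, 102.0, 140.0], [499.0, 111.0, 136.0], [500.0, 111.0, 143.0], [500.0, 107.0, 1
[... 303 characters left out ...]
]
side 164 [[489.0, 106.0, 143.0], [489.0, 106.0, 139.0], [490.0, 110.0, 143.0], [490.0, 101.0, 143.0], [491.0, 100.0, 139.0], [491.0, 107.0, 142.0], [491.0, 106.0, 145.0], [492.0, 105.0, 147.0], [492.0, 112.0, 141.0], [492.0, 104.0, 149.0], [492.0, 104.0, 133.0], [493.0, 109.0, 135.0], [493.0, 109.0, 143.0], [493.0, 108.0, 140.0], [494.0, 106.0, 147.0], [494.0, 106.0, 144.0], [494.0, 111.0, 139.0], [494.0, 111.0, 136.0], [495.0, 103.0, 147.0], [495.0, 110.0, 142.0], [495.0, 109.0, 146.0], [496.0, 106.0, 140.0], [496.0, 106.0, 146.0], [496.0, 97.0, 145.0], [496.0, 112.0, 146.0], [497.0, 112.0, 136.0], [497.0, 103.0, 147.0], [497.0, 111.0, 138.0], [497.0, 109.0, 146.0], [497.0, 109.0, 140.0]]
```

View pics/w1.png

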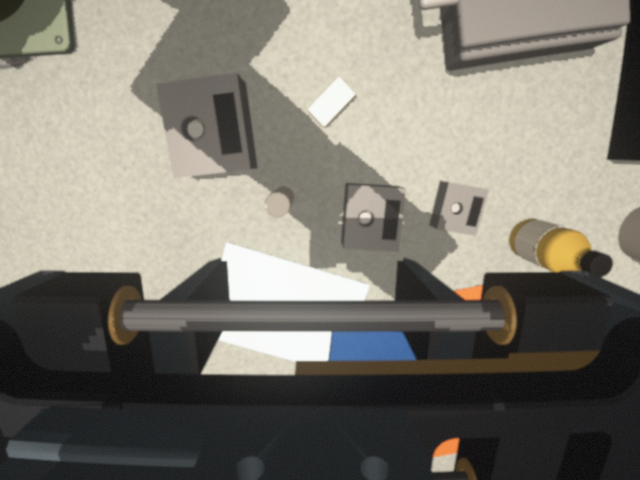

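The wrist view has the big pad at px (207,125), the middle pad at (372,217) with its well at about (366,217), and the small pad at (460,208). I'll check the chosen one in a crop and measure it.

```bash
cat >> h.py <<'E'
def ray(s,u,v,z):
    a=pix(s,u,v,100.); c=np.array(s["cam_to_world"])[:3,3]; t=(z-c[2])/(a-c)[2]; return c+t*(a-c)
E
python3 - <<'E'
from h import *
s=r.snapshot("wrist"); save(s,"w1c",(330,170,420,260),6)
P=cloud(s); Q=P.reshape(-1,3); Q=Q[~np.isnan(Q[:,0])]
S=Q[(abs(Q[:,0]-477)<60)&(abs(Q[:,1]+306)<60)&(abs(Q[:,2]-41)<4)].astype(np.float32); print(len(S),S[:,2].mean(),cv2.minAreaRect(S[:,:2].copy()))
for u,v in((366,217),(345,184),(403,188),(401,250),(343,248)): print(u,v,ray(s,u,v,40).round(1))
for z in (28,36): print(ray(s,366,217,z).round(1))
S=P[205:230,354:380]; print(np.nanmin(S[...,2])); print(S[::3,::3,2].round())
E
```

```text
3491 40.719063 ((476.1300354003906, -307.2431640625), (80.55294799804688, 70.92872619628906), 86.7125473022461)
366 217 [ 466.1 -306.2   40. ]
345 184 [ 439.3 -265.9   40. ]
403 188 [ 509.9 -270.7   40. ]
401 250 [ 512.1 -348.6   40. ]
343 248 [ 438.4 -345.7   40. ]
[ 468.  -308.2   28. ]
[ 466.7 -306.9   36. ]
21.60302233999721
[[41. 41. 40. 41. 42. 42. 41. 41. 40.]
 [40. 40. 40. 40. 39. 41. 41. 40. 42.]
 [40. 40. 43. 30. 31. 23. 41. 40. 41.]
 [41. 40. 32. 35. 33. 33. 28. 40. 39.]
 [42. 40. 34. 35. 32. 34. 27. 39. 40.]
 [40. 40. 22. 32. 34. 34. 32. 40. 42.]
 [41. 40. 35. 23. 25. 32. 40. 41. 41.]
 [42. 40. 40. 40. 41. 41. 41. 42. 40.]
 [42. 41. 42. 41. 41. 41. 40. 41. 40.]]
```

View pics/w1c.png

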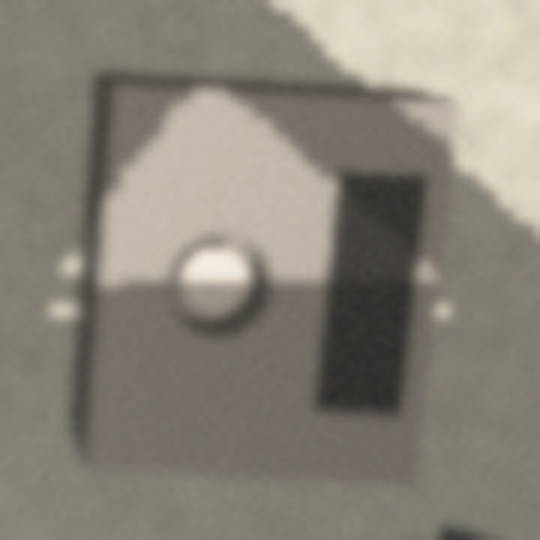

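The crop confirms a steel button in a round well, with the display strip on the +x side. The well's centre is (466.2, -306.6), which agrees with the pad's outline. Next I'll go to the holder.

```bash
python3 -m jog '[[-0.6,1,-5,0,0,0,100],[-0.6,2,-10,0,0,0,100],[-0.6,3,-15,0,0,0,100],[-0.6,4,-20,0,0,0,100],[-0.6,5,-25,0,0,0,100],[-0.6,6,-30,0,0,0,100],[-0.6,7,-35,0,0,0,100],[-0.6,8,-40,0,0,0,100],[-0.6,9,-45,0,0,0,100],[-0.6,9.4,-49,0,0,0,100]]' && python3 -m jog '[[0,0,-5,0,0,0,100],[0,0,-10.5,0,0,0,60],[0,0,-10.5,0,0,0,60],[0,0,-10.5,0,0,0,60]]'
python3 - <<'E'
from h import *
s=r.snapshot("wrist"); save(s,"w2"); P=cloud(s); np.savez("w2.npz",P=P,im=s["image"])
Q=P.reshape(-1,3); Q=Q[~np.isnan(Q[:,0])]
S=Q[(abs(Q[:,0]-494)<60)&(abs(Q[:,1]-330)<60)]
T=S[abs(S[:,2]-60)<4].astype(np.float32); print("holder",len(T),T[:,2].mean(),cv2.minAreaRect(T[:,:2].copy()))
for a,b in((155,166),(140,155),(125,140),(110,125),(95,110),(75,95)):
    T=S[(S[:,2]>a)&(S[:,2]<=b)&(np.hypot(S[:,0]-494,S[:,1]-331)<30)]; print(a,len(T),T.mean(0).round(1) if len(T) else "", T.min(0).round(1) if len(T) else "",T.max(0).round(1) if len(T) else "")
print([(round(d["conf"],2),w(d["centre"],s).round().tolist()) for d in r.spot_in("stylus",s)[:3]])
E
```

```text
clock: 3.7
tcp_pos: [494.5, 185.7, 280.0]
orientation: [0.501, 0.499, -0.501, 0.5]
contact_force: [0.9, 0.3, -0.1]
gripper_width: 91.3
clock: 4.1
tcp_pos: [493.9, 289.8, 279.3]
orientation: [-0.499, -0.5, 0.5, -0.5]
contact_force: [-0.5, -0.6, 0.3]
gripper_width: 70.0
holder 3367 60.612778 ((492.9394226074219, 329.65350341796875), (70.3736572265625, 70.32775115966797), 74.66424560546875)
155 202 [493.  329.9 160.5] [486.6 323.3 156.6] [499.6 336.4 162.4]
140 15 [494.2 335.2 148.8] [488.1 331.5 142.8] [499.7 336.4 154.9]
125 14 [493.1 335.2 134.5] [487.  332.3 128.8] [499.2 336.4 138.9]
110 13 [492.6 335.  118.7] [486.6 331.8 112. ] [499.5 336.4 124. ]
95 11 [493.5 335.5 105.3] [488.3 333.4  97.3] [498.6 336.4 109. ]
75 14 [493.  335.4  86. ] [487.  332.8  75.7] [498.9 336.5  92.7]
[(0.63, [494.0, 332.0, 163.0])]
```

View pics/w2.png

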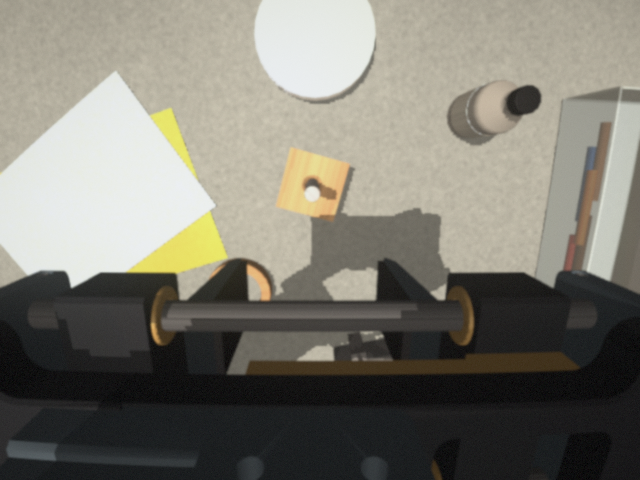

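The stylus stands upright at (493.0, 329.8) with its top at z 160. It shows at px (312,193) in the wooden block, whose hole centre matches at (492.9, 329.7). I'll grasp it with the pads at about z 110.

```bash
python3 -m jog '[[0,-0.1,-4,0,0,0,60],[0,-0.1,-4,0,0,0,60],[4,-0.1,-4,0,0,0,60],[8,-0.1,-4,0,0,0,60],[11,-0.1,-4,0,0,0,60],[14,-0.1,-4,0,0,0,60],[16,-0.1,-4,0,0,0,60],[18,-0.1,-4,0,0,0,60],[18.8,-0.1,-4,0,0,0,60],[18.8,-0.1,-4,0,0,0,60]]' && python3 -m jog '[[0,0,0,0,0,0,10],[0,0,0,0,0,0,0],[0,0,0,0,0,0,0],[0,0,0,0,0,0,0],[0,0,0,0,0,0,0],[0,0,0,0,0,0,0],[0,0,0,0,0,0,0]]' 20
python3 -c "
from h import *
st()"
```

```text
clock: 5.2
tcp_pos: [492.7, 327.4, 91.3]
orientation: [-0.5, -0.5, 0.501, -0.499]
contact_force: [-0.9, 0.1, 0.2]
gripper_width: 55.0
clock: 5.9
tcp_pos: [492.9, 329.3, 92.1]
orientation: [0.5, 0.5, -0.5, 0.5]
contact_force: [0.3, 0.1, 0.6]
gripper_width: 14.1
{'clock': 5.9, 'joints': [0.57, 0.446, 1.695, -0.0, 1.0, 0.569], 'tcp_pos': [492.906, 329.263, 92.143], 'orientation': [0.5, 0.5, -0.5, 0.5], 'contact_force': [0.269, 0.081, 0.65], 'gripper_width': 14.051}
[[0.0, 1.0, 0.0], [0.0, 0.0, -1.0], [-1.0, 0.0, -0.0]]
```

```bash
python3 -m jog '[[-2,0,0,0,0,0,0],[-5,0,0,0,0,0,0],[-9,0,0,0,0,0,0],[-13,0,0,0,0,0,0],[-16,0,0,0,0,0,0],[-17.5,0,2,0,0,0,0],[-17.5,0,5,0,0,0,0],[-17.5,-0.5,9,0,0,0,0],[-17.5,-0.8,14,0,0,0,0],[-17.5,-1,19,0,0,0,0]]' 20 && python3 -m jog '[[0,-0.1,5,0,0,0,0],[0,-0.3,10,0,0,0,0],[0,-0.6,15,0,0,0,0],[0,-0.9,20,0,0,0,0],[0,-1.2,25,0,0,0,0],[0,-1.5,30,0,0,0,0],[0,-1.6,35,0,0,0,0],[0,-1.7,39,0,0,0,0],[0,-1.7,42,0,0,0,0],[0,-1.7,43.5,0,0,0,0]]'  && python3 -m jog '[[0,0,0.5,0,0,0,0],[0,0,1.1,0,0,0,0],[0,0,1.1,0,0,0,0],[0,0,1.1,0,0,0,0]]'
python3 - <<'E'
from h import *
st()
for n in("side","wrist"):
    s=r.snapshot(n); P=cloud(s); Q=P.reshape(-1,3); Q=Q[~np.isnan(Q[:,0])]
    S=Q[(np.hypot(Q[:,0]-466,Q[:,1]+306)<25)&(Q[:,2]>170)&(Q[:,2]<240)]
    for a in range(170,240,10):
        T=S[(S[:,2]>a)&(S[:,2]<=a+10)]; print(n,a,len(T),T.mean(0).round(1) if len(T) else "",T[:,:2].min(0).round(1) if len(T) else "",T[:,:2].max(0).round(1) if len(T) else "")
    if n=="side": save(s,"s2",(320,60,440,200),4)
E
```

```text
clock: 6.9
tcp_pos: [481.5, 136.7, 265.9]
orientation: [-0.499, -0.5, 0.501, -0.5]
contact_force: [1.3, 0.3, 0.7]
gripper_width: 13.3
clock: 7.9
tcp_pos: [464.2, -298.3, 265.7]
orientation: [-0.5, -0.5, 0.501, -0.499]
contact_force: [0.3, -0.2, -1.3]
gripper_width: 13.7
clock: 8.3
tcp_pos: [466.0, -305.6, 267.1]
orientation: [0.5, 0.5, -0.5, 0.5]
contact_force: [-0.1, -0.1, 0.4]
gripper_width: 13.7
{'clock': 8.3, 'joints': [-0.601, 0.263, 1.511, 0.0, 1.367, -0.603], 'tcp_pos': [466.037, -305.62, 267.076], 'orientation': [0.5, 0.5, -0.5, 0.5], 'contact_force': [-0.051, -0.106, 0.412], 'gripper_width': 13.661}
[[0.0, 1.0, 0.001], [0.0, 0.001, -1.0], [-1.0, 0.0, -0.0]]
side 170 0   
side 180 4 [ 465.5 -303.8  187. ] [ 464.2 -305. ] [ 467.  -302.5]
side 190 9 [ 464.4 -302.3  195.7] [ 461.6 -306.5] [ 467.9 -299.4]
side 200 7 [ 465.  -301.3  204.5] [ 462.3 -305.4] [ 467.7 -296.3]
side 210 17 [ 464.9 -301.   214.5] [ 459.1 -309.6] [ 470.5 -296.1]
side 220 22 [ 464.3 -299.8  225.1] [ 458.2 -306.4] [ 471.6 -292.8]
side 230 19 [ 465.2 -301.   234.9] [ 458.1 -308.4] [ 472.3 -295.9]
wrist 170 0   
wrist 180 10 [ 465.6 -302.6  188.4] [ 462.7 -303.4] [ 468.2 -301.9]
wrist 190 19 [ 465.5 -302.3  194.5] [ 462.8 -303.4] [ 468.1 -301.6]
wrist 200 0   
wrist 210 59 [ 465.6 -299.8  215.8] [ 458.9 -303.3] [ 472.2 -298.2]
wrist 220 82 [ 465.4 -299.7  225. ] [ 459.  -303.1] [ 472.  -298.1]
wrist 230 93 [ 465.6 -299.8  235.2] [ 458.9 -303.8] [ 472.3 -298.3]
```

View pics/s2.png

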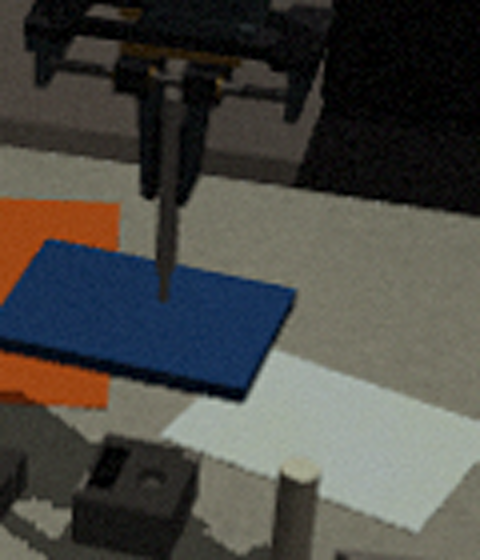

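The side view shows the stylus upright in the jaws. Its axis is at (465.5, -305.2) and the tip at z≈184, so I need +0.06 cm along tool y and +0.13 cm along tool z. I'll descend in stages.

```bash
python3 -m jog '[[2,0.06,0.13,0,0,0,0],[5,0.06,0.13,0,0,0,0],[8,0.06,0.13,0,0,0,0],[11,0.06,0.13,0,0,0,0],[13,0.06,0.13,0,0,0,0],[14,0.06,0.13,0,0,0,0],[14,0.06,0.13,0,0,0,0],[14,0.06,0.13,0,0,0,0]]' 35 && python3 -m jog '[[0.3,0,0,0,0,0,0],[0.6,0,0,0,0,0,0],[0.9,0,0,0,0,0,0],[0.9,0,0,0,0,0,0],[0.9,0,0,0,0,0,0]]' && python3 -m jog '[[0.2,0,0,0,0,0,0],[0.2,0,0,0,0,0,0],[0.2,0,0,0,0,0,0]]' && python3 -m jog '[[0.2,0,0,0,0,0,0],[0.2,0,0,0,0,0,0],[0.2,0,0,0,0,0,0]]'
```

```text
clock: 9.2
tcp_pos: [467.2, -308.2, 128.0]
orientation: [0.5, 0.499, -0.5, 0.501]
contact_force: [0.3, -0.2, -1.0]
gripper_width: 13.3
clock: 9.7
tcp_pos: [466.5, -308.0, 118.0]
orientation: [-0.5, -0.5, 0.5, -0.5]
contact_force: [0.6, 0.3, -0.3]
gripper_width: 13.3
clock: 10.0
tcp_pos: [466.5, -308.0, 115.9]
orientation: [0.5, 0.5, -0.5, 0.5]
contact_force: [1.0, 0.5, -0.4]
gripper_width: 13.4
clock: 10.3
tcp_pos: [466.8, -308.2, 114.4]
orientation: [0.5, 0.5, -0.5, 0.5]
contact_force: [0.9, -0.8, 2.7]
gripper_width: 13.4
```

```bash
python3 -m jog '[[0.2,0,0,0,0,0,0],[0.2,0,0,0,0,0,0]]' && python3 -m jog '[[0.2,0,0,0,0,0,0],[0.2,0,0,0,0,0,0]]' && python3 -m jog '[[0.1,0,0,0,0,0,0],[0.1,0,0,0,0,0,0],[0.1,0,0,0,0,0,0]]'
```

```text
clock: 10.5
tcp_pos: [466.8, -308.2, 112.1]
orientation: [0.5, 0.5, -0.5, 0.5]
contact_force: [0.6, 0.3, 3.5]
gripper_width: 13.0
clock: 10.7
tcp_pos: [466.8, -308.3, 110.9]
orientation: [0.5, 0.5, -0.5, 0.5]
contact_force: [-0.5, 0.2, 8.7]
gripper_width: 13.3
clock: 11.0
tcp_pos: [466.9, -308.3, 110.8]
orientation: [0.5, 0.499, -0.5, 0.501]
contact_force: [-2.7, 1.4, 12.8]
gripper_width: 13.6
```

The force rose from 3.5 to 12.8 N with no further travel, so the button is fully down. I'll go back over the holder.

```bash
python3 -m jog '[[-2,0,0,0,0,0,0],[-5,0,0,0,0,0,0],[-9,0,0,0,0,0,0],[-13,0,0,0,0,0,0],[-15.8,0.1,-1,0,0,0,0],[-15.8,0.2,-4,0,0,0,0],[-15.8,0.4,-8,0,0,0,0],[-15.8,0.6,-13,0,0,0,0],[-15.8,0.8,-18,0,0,0,0],[-15.8,1,-23,0,0,0,0]]' 35 && python3 -m jog '[[0,0.2,-5,0,0,0,0],[0,0.4,-10,0,0,0,0],[0,0.6,-15,0,0,0,0],[0,0.8,-20,0,0,0,0],[0,1.2,-25,0,0,0,0],[0,1.5,-30,0,0,0,0],[0,1.6,-35,0,0,0,0],[0,1.64,-38,0,0,0,0],[0,1.64,-40,0,0,0,0],[0,1.64,-40.7,0,0,0,0]]' && python3 -m jog '[[0,0,0,0,0,0,0],[0,0,0,0,0,0,0]]'
python3 - <<'E'
from h import *
st()
for n in("side","wrist"):
    s=r.snapshot(n); P=cloud(s); Q=P.reshape(-1,3); Q=Q[~np.isnan(Q[:,0])]
    S=Q[(np.hypot(Q[:,0]-493,Q[:,1]-330)<25)&(Q[:,2]>165)&(Q[:,2]<240)]; print(S[:,2].min())
    for a in range(170,240,10):
        T=S[(S[:,2]>a)&(S[:,2]<=a+10)]; print(n,a,len(T),T.mean(0).round(1) if len(T) else "",T[:,:2].min(0).round(1) if len(T) else "",T[:,:2].max(0).round(1) if len(T) else "")
    T=Q[(abs(Q[:,0]-494)<60)&(abs(Q[:,1]-330)<60)&(abs(Q[:,2]-60)<4)].astype(np.float32); print("holder",cv2.minAreaRect(T[:,:2].copy()))
    if n=="wrist": save(s,"w3")
E
```

```text
clock: 12.0
tcp_pos: [475.9, -76.3, 266.1]
orientation: [-0.5, -0.5, 0.5, -0.499]
contact_force: [0.7, 0.4, 0.3]
gripper_width: 13.5
clock: 13.0
tcp_pos: [492.6, 330.2, 265.8]
orientation: [0.499, 0.501, -0.5, 0.5]
contact_force: [0.4, -0.1, 0.2]
gripper_width: 13.4
clock: 13.2
tcp_pos: [493.0, 327.4, 266.9]
orientation: [-0.5, -0.499, 0.501, -0.5]
contact_force: [-0.0, -0.3, -0.9]
gripper_width: 13.9
{'clock': 13.2, 'joints': [0.567, 0.32, 1.431, -0.001, 1.391, 0.569], 'tcp_pos': [493.028, 327.424, 266.87], 'orientation': [-0.5, -0.499, 0.501, -0.5], 'contact_force': [-0.016, -0.272, -0.92], 'gripper_width': 13.862}
[[-0.0, 1.0, -0.001], [-0.001, -0.001, -1.0], [-1.0, -0.0, 0.001]]
187.3108235201007
side 170 0   
side 180 5 [492.4 328.9 188.6] [490.5 326.6] [496.1 331.1]
side 190 14 [492.6 329.8 195.4] [490.5 326.6] [495.8 334. ]
side 200 10 [493.1 330.9 204.7] [489.8 328.6] [496.5 332.4]
side 210 23 [491.6 332.3 215.4] [486.9 328.4] [498.3 335.6]
side 220 24 [491.6 332.4 225.2] [486.1 327.5] [500.4 335.5]
side 230 32 [491.8 331.9 234.6] [486.6 327.4] [500.3 336.3]
holder ((493.79351806640625, 330.512939453125), (74.70377349853516, 72.62772369384766), 74.9769287109375)
187.27473714190393
wrist 170 0   
wrist 180 9 [492.8 330.2 188.1] [489.7 329.5] [495.2 330.7]
wrist 190 20 [492.5 330.4 193.8] [489.8 329.3] [495.1 331.1]
wrist 200 0   
wrist 210 62 [492.5 333.1 215.8] [485.8 329.5] [499.2 334.6]
wrist 220 79 [492.6 333.1 225.1] [486.  329.7] [499.  334.6]
wrist 230 92 [492.5 333.  234.9] [485.8 329.4] [499.3 334.8]
holder ((492.91796875, 329.5711364746094), (70.19705963134766, 70.15394592285156), 74.68152618408203)
```

The stylus is still vertical, with its axis at (492.5, 327.6) and the hole at (492.9, 329.6). I'll correct +2 mm in y and insert it.

```bash
python3 -m jog '[[2,0.04,-0.2,0,0,0,0],[5,0.04,-0.2,0,0,0,0],[8,0.04,-0.2,0,0,0,0],[10,0.04,-0.2,0,0,0,0],[11.5,0.04,-0.2,0,0,0,0],[11.5,0.04,-0.2,0,0,0,0],[11.5,0.04,-0.2,0,0,0,0]]' 20 
python3 - <<'E'
from h import *
st()
s=r.snapshot("wrist"); P=cloud(s); Q=P.reshape(-1,3); Q=Q[~np.isnan(Q[:,0])]
S=Q[(np.hypot(Q[:,0]-493,Q[:,1]-330)<25)&(Q[:,2]>65)&(Q[:,2]<130)]; print(S[:,2].min())
for a in range(65,130,10):
    T=S[(S[:,2]>a)&(S[:,2]<=a+10)]; print(a,len(T),T.mean(0).round(1) if len(T) else "",T[:,:2].min(0).round(1) if len(T) else "",T[:,:2].max(0).round(1) if len(T) else "")
T=Q[(abs(Q[:,0]-494)<60)&(abs(Q[:,1]-330)<60)&(abs(Q[:,2]-60)<4)].astype(np.float32); print("holder",cv2.minAreaRect(T[:,:2].copy()))
E
```

```text
clock: 14.0
tcp_pos: [493.7, 330.2, 152.6]
orientation: [0.5, 0.5, -0.5, 0.5]
contact_force: [0.7, 0.0, 1.0]
gripper_width: 13.5
{'clock': 14.0, 'joints': [0.57, 0.392, 1.614, -0.0, 1.134, 0.571], 'tcp_pos': [493.745, 330.239, 152.551], 'orientation': [0.5, 0.5, -0.5, 0.5], 'contact_force': [0.671, 0.018, 0.954], 'gripper_width': 13.535}
[[0.001, 1.0, -0.001], [0.0, -0.001, -1.0], [-1.0, 0.001, -0.0]]
71.75344519396995
65 10 [493.3 333.2  73.5] [490.4 332.3] [495.9 333.9]
75 19 [493.2 333.5  79.9] [490.5 332.6] [495.8 334.4]
85 0   
95 61 [493.4 335.9 101. ] [486.6 332.4] [499.9 337.5]
105 77 [493.  336.1 110.3] [486.7 332.4] [499.6 337.7]
115 94 [493.5 336.  120.2] [486.6 332.2] [500.  337.7]
125 52 [493.  335.9 127.8] [486.6 332.4] [499.8 337.8]
holder ((493.17645263671875, 329.8283996582031), (69.71218872070312, 70.24649047851562), 74.67977142333984)
```

```bash
python3 -m jog '[[0.5,0,0.06,0,0,0,0],[1.2,0,0.06,0,0,0,0],[2,0,0.06,0,0,0,0],[3,0,0.06,0,0,0,0],[4,0,0.06,0,0,0,0],[5,0,0.06,0,0,0,0],[5.6,0,0.06,0,0,0,0],[5.6,0,0.06,0,0,0,0],[5.6,0,0.06,0,0,0,0]]' && python3 -m jog '[[0.2,0,0,0,0,0,0],[0.2,0,0,0,0,0,0]]'
```

```text
clock: 14.95
tcp_pos: [493.5, 330.4, 95.9]
orientation: [0.5, 0.5, -0.5, 0.5]
contact_force: [-0.8, 0.3, -0.7]
gripper_width: 13.3
clock: 15.15
tcp_pos: [493.4, 330.3, 94.1]
orientation: [0.5, 0.5, -0.5, 0.5]
contact_force: [0.2, -0.5, -0.4]
gripper_width: 13.4
```

It went in with no contact force. Next: release, lift clear and check.

```bash
python3 -m jog '[[0.1,0,0,0,0,0,15],[0.1,0,0,0,0,0,20],[0.1,0,0,0,0,0,30],[0.1,0,0,0,0,0,45],[0.1,0,0,0,0,0,60],[0.1,0,0,0,0,0,60]]' && python3 -m jog '[[-2,0,0,0,0,0,60],[-5,0,0,0,0,0,60],[-9,0,0,0,0,0,60],[-13,0,0,0,0,0,60],[-17,0,0,0,0,0,60],[-18.5,0,1,0,0,0,60],[-18.5,0,4,0,0,0,60],[-18.5,0,4,0,0,0,60],[-18.5,0,4,0,0,0,60]]'
python3 - <<'E'
from h import *
st()
s=r.snapshot("wrist"); P=cloud(s); Q=P.reshape(-1,3); Q=Q[~np.isnan(Q[:,0])]
for a in (75,100,125,145,156):
    T=Q[(np.hypot(Q[:,0]-493,Q[:,1]-330)<25)&(Q[:,2]>a)&(Q[:,2]<=a+15)]; print(a,len(T),T.mean(0).round(1) if len(T) else "",T.min(0).round(1) if len(T) else "",T.max(0).round(1) if len(T) else "")
# scanner geometry from saved clouds
for n in("scene","side"):
    P=np.load(n+"0.npz")["P"]; Q=P.reshape(-1,3); Q=Q[~np.isnan(Q[:,0])]
    B=Q[(np.hypot(Q[:,0]-498,Q[:,1]-106)<22)&(Q[:,2]>125)&(Q[:,0]<503)]
    from scipy.optimize import least_squares
    f=least_squares(lambda c:np.linalg.norm(B-c,axis=1)-9,B.mean(0)-[0,5,5]+0,loss="soft_l1"); print(n,"ball",len(B),f.x.round(1),f.cost.round(1))
    L=Q[(np.hypot(Q[:,0]-640,Q[:,1]-10)<90)&(abs(Q[:,2]-71)<5)]; print("lid z",L[:,2].mean())
    Rd=Q[(Q[:,0]>490)&(Q[:,0]<550)&(abs(Q[:,1])<90)&(Q[:,2]>56)&(Q[:,2]<80)]; print("rod",len(Rd),Rd.mean(0).round(1)); 
    for y in range(-90,90,15):
        T=Rd[(Rd[:,1]>=y)&(Rd[:,1]<y+15)]; print(y,len(T),T.min(0).round(0)[[0,2]] if len(T) else "",T.max(0).round(0)[[0,2]] if len(T) else "")
E
```

```text
clock: 15.75
tcp_pos: [493.3, 330.3, 92.9]
orientation: [0.5, 0.5, -0.5, 0.5]
contact_force: [0.2, -0.5, -0.7]
gripper_width: 47.5
clock: 16.65
tcp_pos: [493.2, 290.1, 278.0]
orientation: [0.5, 0.5, -0.5, 0.5]
contact_force: [-0.5, 0.5, -0.0]
gripper_width: 54.7
{'clock': 16.65, 'joints': [0.511, 0.283, 1.457, 0.0, 1.402, 0.512], 'tcp_pos': [493.24, 290.067, 277.978], 'orientation': [0.5, 0.5, -0.5, 0.5], 'contact_force': [-0.515, 0.452, -0.019], 'gripper_width': 54.713}
[[-0.0, 1.0, -0.001], [0.0, -0.001, -1.0], [-1.0, -0.0, -0.0]]
75 8 [492.5 336.7  82.6] [487.7 335.7  79.1] [497.3 337.5  88.6]
100 14 [493.1 336.3 108.2] [487.1 333.2 100.1] [499.1 337.6 114.9]
125 14 [492.6 336.2 132.2] [486.5 333.3 126.1] [498.6 337.5 138.9]
145 47 [492.6 332.  157.8] [486.9 323.9 147. ] [498.3 337.5 160. ]
156 202 [493.  330.8 160.6] [487.  323.9 156.7] [499.1 337.5 162.8]
scene ball 26 [497.5 103.2 138.9] 25.9
lid z 71.35627940874525
rod 334 [525.2  -3.3  69.5]
-90 15 [512.  63.] [550.  72.]
-75 41 [509.  60.] [550.  76.]
-60 21 [510.  63.] [549.  76.]
-45 28 [504.  64.] [548.  75.]
-30 32 [502.  60.] [548.  76.]
-15 30 [499.  59.] [550.  75.]
0 34 [495.  63.] [549.  76.]
15 53 [491.  62.] [550.  75.]
30 23 [507.  64.] [550.  77.]
45 21 [523.  65.] [549.  77.]
60 23 [522.  63.] [549.  77.]
75 13 [526.  56.] [549.  68.]
side ball 49 [497.8 102.8 139.1] 37.1
lid z 71.34803825996975
rod 547 [528.4   6.8  69.3]
-90 11 [511.  65.] [550.  71.]
-75 74 [508.  57.] [550.  76.]
-60 26 [505.  65.] [549.  73.]
-45 36 [503.  66.] [550.  74.]
-30 44 [500.  62.] [550.  75.]
-15 44 [497.  66.] [550.  75.]
0 59 [494.  63.] [550.  78.]
15 78 [493.  62.] [550.  76.]
30 25 [508.  63.] [550.  77.]
45 28 [525.  66.] [548.  76.]
60 58 [523.  56.] [549.  75.]
75 64 [522.  57.] [550.  74.]
```

The stylus stands as before, with its top at z 160.6. The ball is at z≈139 (both cameras agree), which puts the arm at about 0.35 rad. The scanner's yaw is about +10.8°. I'll move above the rod for a close look.

```bash
python3 -m jog '[[0,0,4,0,0,0,60],[0,0,9,0,0,0,60],[0,0.2,14,-0.1,0,0,60],[0,0.5,19,-0.188,0,0,60],[0,0.9,24,-0.188,0,0,50],[0,0.9,28,-0.188,0,0,40],[2,0.9,31,-0.188,0,0,30],[4,0.9,31.5,-0.188,0,0,27],[4,0.9,31.5,-0.188,0,0,27],[4,0.9,31.5,-0.188,0,0,27]]'
python3 - <<'E'
from h import *
st()
s=r.snapshot("wrist"); P=cloud(s); np.savez("w4.npz",P=P); save(s,"w4")
Q=P.reshape(-1,3); Q=Q[~np.isnan(Q[:,0])]
R0=Q[(Q[:,0]>480)&(Q[:,0]<540)&(abs(Q[:,1]+25)<32)&(Q[:,2]>50)&(Q[:,2]<80)]
a=np.deg2rad(10.8); 
for y in range(-57,7,8):
    T=R0[(R0[:,1]>=y)&(R0[:,1]<y+8)]; T=T[T[:,0]<T[:,0].min()+14]; print(y,len(T),np.r_[T.min(0),T.max(0)].round(1) if len(T) else "")
print([(round(d["conf"],2),w(d["centre"],s).round().tolist()) for d in r.spot_in("lid_rod",s)[:3]])
L=Q[(abs(Q[:,2]-71)<4)].astype(np.float32); print(cv2.minAreaRect(L[:,:2].copy()))
E
```

```text
clock: 17.7
tcp_pos: [502.6, -24.0, 237.8]
orientation: [0.451, 0.545, -0.451, 0.545]
contact_force: [0.7, -0.3, -0.2]
gripper_width: 24.6
{'clock': 17.7, 'joints': [-0.071, 0.191, 1.681, 0.0, 1.27, -0.26], 'tcp_pos': [502.607, -24.047, 237.846], 'orientation': [0.451, 0.545, -0.451, 0.545], 'contact_force': [0.662, -0.27, -0.206], 'gripper_width': 24.64}
[[-0.001, 0.982, 0.187], [0.001, 0.187, -0.982], [-1.0, -0.001, -0.001]]
-57 81 [505.1 -57.   65.4 517.3 -49.1  71.9]
-49 82 [503.6 -48.8  66.  515.7 -41.1  71.1]
-41 82 [502.  -41.   65.2 514.  -33.1  71.2]
-33 86 [500.4 -32.9  66.  512.6 -25.1  73.2]
-25 84 [499.  -25.   66.4 510.9 -17.   72.7]
-17 84 [497.5 -16.8  64.6 509.4  -9.3  71.8]
-9 95 [495.9  -9.   64.4 509.   -1.   71.5]
-1 96 [494.4  -1.   64.9 507.3   6.9  71.8]
[(0.78, [626.0, 19.0, 71.0]), (0.73, [615.0, 35.0, 75.0])]
((609.0257568359375, 28.62035369873047), (234.09046936035156, 214.26907348632812), 6.530839443206787)
```

View pics/w4.png

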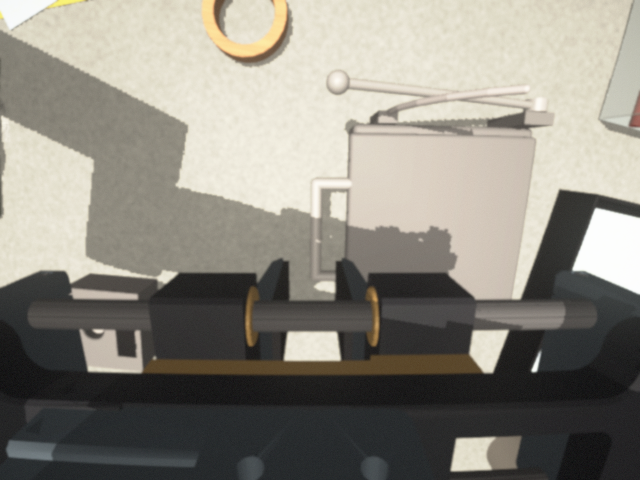

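The wrist view shows the rod from px (316,183) to (322,274) between its two bars, the lid to its right, and the ball at (338,82). The rod's centre is about (505.6, -24, 65). I'll descend over it.

```bash
python3 -m jog '[[3,0.3,0,0,0,0,27],[7,0.3,0,0,0,0,27],[11,0.3,0,0,0,0,27],[13.5,0.3,0,0,0,0,27],[14,0.3,0,0,0,0,27],[14,0.3,0,0,0,0,27],[14,0.3,0,0,0,0,27]]'
python3 - <<'E'
from h import *
st()
s=r.snapshot("wrist"); P=cloud(s)
st(); s2=r.snapshot("wrist"); st()
Q=P.reshape(-1,3); Q=Q[~np.isnan(Q[:,0])]
R0=Q[(Q[:,0]>480)&(Q[:,0]<540)&(abs(Q[:,1]+25)<42)&(Q[:,2]>50)&(Q[:,2]<80)]
for y in range(-57,20,8):
    T=R0[(R0[:,1]>=y)&(R0[:,1]<y+8)]; T=T[T[:,0]<T[:,0].min()+14] if len(T) else T; print(y,len(T),np.r_[T.min(0),T.max(0)].round(1) if len(T) else "")
E
```

```text
clock: 18.5
tcp_pos: [506.9, -23.9, 99.7]
orientation: [0.451, 0.544, -0.45, 0.546]
contact_force: [0.2, -0.2, 0.3]
gripper_width: 24.8
{'clock': 18.5, 'joints': [-0.07, 0.318, 1.886, -0.0, 0.934, -0.258], 'tcp_pos': [506.925, -23.909, 99.74], 'orientation': [0.451, 0.544, -0.45, 0.546], 'contact_force': [0.222, -0.213, 0.256], 'gripper_width': 24.759}
[[0.004, 0.982, 0.188], [-0.0, 0.188, -0.982], [-1.0, 0.004, 0.001]]
{'clock': 18.55, 'joints': [-0.07, 0.317, 1.886, -0.0, 0.934, -0.258], 'tcp_pos': [506.916, -24.016, 99.866], 'orientation': [0.452, 0.544, -0.45, 0.546], 'contact_force': [-0.521, 0.133, -0.176], 'gripper_width': 24.591}
[[0.004, 0.982, 0.187], [-0.0, 0.187, -0.982], [-1.0, 0.004, 0.001]]
{'clock': 18.6, 'joints': [-0.07, 0.317, 1.887, -0.0, 0.934, -0.258], 'tcp_pos': [506.686, -24.094, 99.76], 'orientation': [0.452, 0.544, -0.45, 0.546], 'contact_force': [-0.602, -0.332, -0.462], 'gripper_width': 24.661}
[[0.004, 0.982, 0.187], [-0.0, 0.187, -0.982], [-1.0, 0.004, 0.001]]
-57 0 
-49 93 [503.5 -46.   65.2 515.5 -41.   71.4]
-41 206 [502.  -41.   65.  514.7 -33.   71.9]
-33 215 [500.5 -33.   65.  513.2 -25.   71.4]
-25 214 [499.2 -24.9  65.4 511.6 -17.   71.8]
-17 222 [497.6 -17.   66.  510.1  -9.   71.9]
-9 237 [496.2  -8.9  64.  509.1  -1.   71.7]
-1 244 [494.7  -1.   64.7 507.5   7.   71.5]
7 247 [493.2   7.1  65.8 506.   15.   71.4]
15 59 [492.8  15.   65.9 504.4  17.   71.5]
```

```bash
python3 -m jog '[[1,-0.07,0,0,0,0,27],[2.5,-0.07,0,0,0,0,27],[4,-0.07,0,0,0,0,27],[5,-0.07,0,0,0,0,27],[5.4,-0.07,0,0,0,0,27],[5.4,-0.07,0,0,0,0,27],[5.4,-0.07,0,0,0,0,27]]' && python3 -m jog '[[0,0,0,0,0,0,0],[0,0,0,0,0,0,0],[0,0,0,0,0,0,0],[0,0,0,0,0,0,0],[0,0,0,0,0,0,0]]' 40
```

```text
clock: 19.3
tcp_pos: [505.0, -24.4, 44.3]
orientation: [0.451, 0.544, -0.451, 0.545]
contact_force: [-0.5, -0.6, -0.2]
gripper_width: 24.5
clock: 19.8
tcp_pos: [506.5, -24.1, 44.6]
orientation: [0.452, 0.543, -0.45, 0.546]
contact_force: [4.6, 1.3, 0.4]
gripper_width: 11.1
```

The rod is gripped (11.1 mm opening). I'll lift it along the hinge arc, rising 7.4 cm and moving 1.48 cm towards the hinge.

```bash
python3 -m jog '[[-0.5,0.02,0,0,0,0,0],[-1,0.05,0,0,0,0,0],[-1.5,0.09,0,0,0,0,0],[-2,0.15,0,0,0,0,0],[-2,0.15,0,0,0,0,0]]' 40 && python3 -m jog '[[-1,0.14,0,0,0,0,0],[-2,0.32,0,0,0,0,0],[-3,0.56,0,0,0,0,0],[-4,0.84,0,0,0,0,0],[-5,1.18,0,0,0,0,0],[-5.4,1.33,0,0,0,0,0],[-5.4,1.33,0,0,0,0,0],[-5.4,1.33,0,0,0,0,0]]'
python3 - <<'E'
from h import *
st()
from scipy.optimize import least_squares
ims=[]
for n in("scene","side","wrist"):
    s=r.snapshot(n); P=cloud(s); Q=P.reshape(-1,3); Q=Q[~np.isnan(Q[:,0])]
    if n=="side": save(s,"s3",(180,180,380,330),4)
    B=Q[(np.hypot(Q[:,0]-498,Q[:,1]-104)<20)&(Q[:,2]>125)&(Q[:,2]<160)&(Q[:,0]<502)]
    if len(B)>8: f=least_squares(lambda c:np.linalg.norm(B-c,axis=1)-9,B.mean(0)-[0,0,5],loss="soft_l1"); print(n,"ball",len(B),f.x.round(1))
    # lid plane fit: inside lid in scanner frame
    a=np.deg2rad(10.8); c,si=np.cos(a),np.sin(a)
    o=np.array([506.,-24.]); X=(Q[:,:2]-o)@np.array([[c],[si]]); Y=(Q[:,:2]-o)@np.array([[-si],[c]]); X=X[:,0];Y=Y[:,0]
    m=(X>60)&(X<210)&(abs(Y)<85)&(Q[:,2]>62)&(Q[:,2]<160)
    if m.sum()>50:
        f=least_squares(lambda p:p[0]+p[1]*X[m]+p[2]*Y[m]-Q[m,2],[140,-.3,0],loss="soft_l1"); print(n,m.sum(),"lid angle",np.arctan(-f.x[1]).round(3),f.x.round(3))
    m=(X>-15)&(X<40)&(abs(Y)<48)&(Q[:,2]>125)&(Q[:,2]<150); print("rod",m.sum(),np.r_[Q[m].min(0),Q[m].max(0)].round(1) if m.sum() else "")
    print([(t,round(d["conf"],2),w(d["centre"],s).round().tolist()) for t in("stylus",) for d in r.spot_in(t,s)[:1]])
E
```

```text
clock: 20.3
tcp_pos: [507.8, -23.9, 64.2]
orientation: [0.452, 0.544, -0.45, 0.546]
contact_force: [6.4, 1.2, -6.1]
gripper_width: 11.3
clock: 21.1
tcp_pos: [519.8, -21.7, 117.1]
orientation: [0.451, 0.544, -0.451, 0.545]
contact_force: [7.1, -0.5, -8.3]
gripper_width: 11.3
{'clock': 21.1, 'joints': [-0.064, 0.318, 1.833, -0.0, 0.989, -0.251], 'tcp_pos': [519.832, -21.737, 117.128], 'orientation': [0.451, 0.544, -0.451, 0.545], 'contact_force': [7.091, -0.537, -8.342], 'gripper_width': 11.329}
[[0.001, 0.982, 0.187], [-0.0, 0.187, -0.982], [-1.0, 0.001, 0.001]]
scene ball 23 [494.1 103.9 140.5]
scene 2888 lid angle 0.326 [ 1.47354e+02 -3.38000e-01  1.00000e-03]
rod 166 [499.9 -63.9 125.  537.8  28.6 149.8]
[('stylus', 0.74, [501.0, 333.0, 119.0])]
side ball 46 [498.9 103.8 139.5]
side 2553 lid angle 0.324 [ 1.47148e+02 -3.36000e-01  2.00000e-03]
rod 204 [501.4 -67.6 125.1 536.8  30.2 149.9]
[('stylus', 0.58, [494.0, 334.0, 115.0])]
wrist ball 1035 [497.9 104.1 137.8]
wrist 35219 lid angle 0.325 [ 1.46087e+02 -3.37000e-01  4.00000e-03]
rod 4299 [500.9 -53.9 125.  537.6  30.4 150. ]
[('stylus', 0.42, [547.0, 111.0, 121.0])]
```

View pics/s3.png

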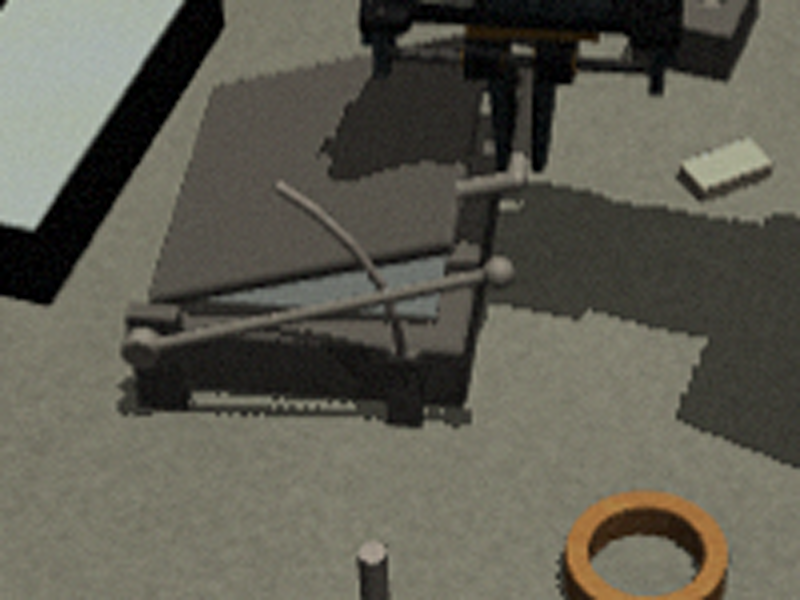

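The lid is held at 0.325 rad (all three cameras) against the arm's 0.341–0.349. The side picture shows the bar and the lid edge nearly parallel, with the stylus standing at the lower edge. I'll raise it 3.5 mm more and settle.

```bash
python3 -m jog '[[-0.2,0.08,0,0,0,0,0],[-0.35,0.13,0,0,0,0,0],[-0.35,0.13,0,0,0,0,0],[-0.35,0.13,0,0,0,0,0],[-0.35,0.13,0,0,0,0,0],[-0.35,0.13,0,0,0,0,0],[-0.35,0.13,0,0,0,0,0],[-0.35,0.13,0,0,0,0,0]]' 40
python3 - <<'E'
from h import *
from scipy.optimize import least_squares
def lid(s):
    Q=cloud(s).reshape(-1,3); Q=Q[~np.isnan(Q[:,0])]
    a=np.deg2rad(10.8); D=Q[:,:2]-[506,-24]; X=D@[np.cos(a),np.sin(a)]; Y=D@[-np.sin(a),np.cos(a)]
    m=(X>60)&(X<210)&(abs(Y)<85)&(Q[:,2]>62)&(Q[:,2]<160)
    f=least_squares(lambda p:p[0]+p[1]*X[m]+p[2]*Y[m]-Q[m,2],[140,-.3,0],loss="soft_l1")
    # arm bar: highest-y strip beside scanner, upper surface slope along X
    k=(Y>122)&(Y<140)&(X>20)&(X<185)&(Q[:,2]>62+ (222-X)*.25)&(Q[:,2]<80+(222-X)*.45)
    g=least_squares(lambda p:p[0]+p[1]*X[k]-Q[k,2],[140,-.3],loss="soft_l1")
    return np.arctan(-f.x[1]).round(4), np.arctan(-g.x[1]).round(4),k.sum()
for _ in range(3): print(lid(r.snapshot("wrist"))); 
print("side",lid(r.snapshot("side"))); st()
s=r.snapshot("scene"); P=cloud(s); Q=P.reshape(-1,3); T=Q[(np.hypot(Q[:,0]-493,Q[:,1]-330)<25)&(Q[:,2]>75)]; print("stylus",T.mean(0),T.max(0))
E
```

```text
clock: 22.2
tcp_pos: [521.0, -21.5, 120.3]
orientation: [0.451, 0.544, -0.451, 0.545]
contact_force: [7.3, 0.3, -8.7]
gripper_width: 11.1
(np.float64(0.3409), np.float64(0.3667), np.int64(4354))
(np.float64(0.341), np.float64(0.3676), np.int64(4367))
(np.float64(0.3411), np.float64(0.3672), np.int64(4365))
side (np.float64(0.3388), np.float64(0.3688), np.int64(263))
{'clock': 22.4, 'joints': [-0.063, 0.316, 1.826, -0.001, 0.998, -0.251], 'tcp_pos': [520.967, -21.528, 120.26], 'orientation': [0.451, 0.544, -0.451, 0.545], 'contact_force': [6.956, -0.07, -8.653], 'gripper_width': 10.902}
[[0.001, 0.982, 0.187], [-0.0, 0.187, -0.982], [-1.0, 0.0, 0.001]]
stylus [496.15525248 333.00631852 126.10457394] [502.20215867 340.78438368 164.90062902]
```

The bar slopes at 0.367, which is 0.340 rad once the 0.027 rod offset is taken off. The lid is steady at 0.341. I'm handing it in.

```bash
python3 -c "
from rig import r
print(r.sign_off())"
```

```text
the job is handed in; nothing more can be done
None
```

The job is handed in at about 22.5 s of the 72 s allowed; sign-off gives no verdict, so what follows are my own last checks.

- **Button:** I pressed the button of the middle-sized pad with the stylus tip. The force rose to 12.8 N with no further travel, so it was fully down. I did not check by camera that it came back up afterwards.
- **Stylus:** It stands upright in its holder again, let go, with its top at z≈160 mm as at the start.
- **Lid:** The gripper holds the rod at 40 N (11 mm opening), with a load of about 8.7 N downwards and 7 N sideways. The lid read a steady 0.341 rad over three pictures (0.339 from the side camera).
- **Set arm:** It reads about 0.340 rad from the slope of its bar and 0.341–0.349 rad from the ball's height, against the 0.08 rad allowed. The two measures differ by under 0.01 rad. The ball showed no sign of having moved beyond measuring noise.

I did not measure the other things on the table again, but no path went near them.

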